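Put the charcoal stubs away and pin the box shut

TASK

Tip all seven charcoal stubs out of the aluminium cup into the open bay of the wooden box and stand the empty cup upright on the table again. Then slide the box's lid fully shut and lock it by dropping the steel pin, from its small block, all the way down through the hole in the lid and into the box below. Don't knock over the two ink bottles.

Things in the scene. Friction and masses are not known exactly. Their poses are not given: they have to be found in the camera images.
- cup_center (a point): Centre (half-way up) of a loose round aluminium cup, slightly flared: outer diameter 71 at the foot, 82 at the mouth, walls 3 thick, 90 high, base 4 thick, about 130 g empty, smooth inside (friction about 0.35). Its z points up out of the mouth. A bar handle stands off its side along the cup's own -x (at the start to the robot's left and partly back). It holds seven stubs in one layer.
- cup_handle (a point): Centre of the cup's upright bar handle: 72 from the cup's axis along the cup's -x, 47 above the cup's underside. The bar is 12 wide (cup's y), 14 deep (cup's x) and 66 tall, joined to the cup by two 12 wide bridges at 20 and 74 above the underside; the gap between bar and cup wall is about 25. Axes as those of the cup.
- stub0_center (a point): Centre of one of seven equal loose charcoal stubs: black cylinder, diameter 20, 26 long, about 12 g; z along its axis. They start upright in the cup.
- stub1_center (a point): Centre of another such stub.
- stub2_center (a point): Centre of another such stub.
- stub3_center (a point): Centre of another such stub.
- stub4_center (a point): Centre of another such stub.
- stub5_center (a point): Centre of another such stub.
- stub6_center (a point): Centre of another such stub.
- case: Fixed wooden box, 340 long (its y) by 148 wide (its x) by 70 high without the lid. Its origin is on the table under the box, 175 from the -y end and 165 from the +y end. From its -y end: a solid end block 30 long with the pin hole, the open bay 140 long, then a half 170 long that is roofed flush with the rim. The lid slides on top along y.
- case_bay (a point): Centre of the bay's floor, 8 above the table, 62 below the box's rim, axes as the box. The bay measures 136 along x by 140 along y inside. The part of the bay that is not under the lid starts at its -y end and is 135 long, less the lid's joint value.
- case_hole (a point): Centre of the mouth of the upright pin hole in the end block, at the rim height (70 above the table), axes as the box. The hole is 18 wide, with a 2 chamfer, and goes right through the block.
- lid (a joint): Slide of the wooden lid, in m: 0 = fully open (parked over the roofed half), 0.165 = fully shut against its stop, moving along the box's -y. It needs about 2 N and stays where it is left. The lid is 148 (box x) by 175 (box y) by 8 thick, its underside at the rim height, its top 78 above the table; it has an 18 wide hole at its leading (-y) end, which lies right above the hole in the block when it is fully shut.
- lid_grip (a point): Point on the lid's grip, 22 above the lid's top. The grip is an upright wooden bar on the lid, 60 long (box's x), 14 thick (box's y), 34 tall. When shut it stands 82.5 from the pin hole, towards the box's +y. Axes as the box.
- pin_grip (a point): Point in the round head of a loose steel pin, on its axis, 77 above its tip and 26 above the collar, z up. The pin is 99 long, 60 g: a shank of diameter 12 and length 45 with a tapered tip, a collar of diameter 28 and thickness 6 above it, then a round head of diameter 22 and length 48. It starts upright, its shank in the stand and its collar 46 above the table.
- pin_tip (a point): Lower tip of that pin, on its axis.
- stand: Fixed dark wooden block 70 by 70 by 46 high with a 17 wide hole through its middle, in which the pin stands at the start. Its origin is under its centre, on the table.
- inkA: Loose glass ink bottle with a black cap, diameter 42, 52 high, origin under its centre. Not to be knocked over.
- inkB: Loose black ink bottle, same size, origin under its centre. Not to be knocked over.
There are look-alikes about, which are no part of the job. Of the things shaped like the part that bears pin_grip, the bare steel one is meant.

How it is judged:
By the outcome, as a careful person would: the job done as asked, in the order asked, and still so for the second after the job is handed in, with the robot touching nothing.
It also fails if it takes over 72 s, if anything falls off the work surface, if the arm or the gripper's body presses on something with over 40 N, if the wrist force passes 120 N, or if a joint passes its speed limit or range.

ROBOT

A 6-joint arm with a two-finger parallel gripper is mounted at the origin on the work surface. World frame = base frame: x ahead of the robot, y to its left, z up, the work surface at z = 0. Lengths are in m, angles in rad, forces in N, time in s.
With the tool pointing down it reaches from about 0.35 to 0.85 m from the base axis. Payload 8.1 kg.
Tool frame: the origin (TCP) lies at the centre of the arm's flange, where the gripper is bolted on; the fingertips stand 186 mm ahead of it and the grasp point (between the pads) lies 167 mm ahead of it (robot.grasp_offset is the distance from the TCP to the grasp point, in m); z points along the fingers, y is the line along which they close (so a half turn about z gives the same grasp; the last joint's range is limited). The gripper opens to 93 mm and grips with 3 to 60 N. Pads are 15 mm wide; open, the fingers measure 128 mm over their backs; the gripper's body (75 mm by 188 mm) begins 65 mm behind the grasp point.
Start: joints at [1.252, 0.13, 1.488, -0, 1.523, -0.085], TCP at [0.139, 0.584, 0.405] pointing down, gripper open.
Joint ranges: [-2.96, 2.96], [-0.89, 2.26], [0.02, 2.5], [-1.34, 4.48], [0, 2.73], [-2.66, 2.66]. Speed limits (rad/s): [2.39, 2.39, 2.79, 3.14, 3.14, 3.14].

INTERFACE

Orientations are given as a rotation vector (axis times angle).
In Python, from plant import robot gives the robot as it stands.
- The arm moves only by the tool drive_tool, never from a script. Its argument "moves" is one flat list of numbers, 7 for each row, row after row: the finger opening in mm, from 0 to 93, then the shift along the tool's x, y, z in mm, then the turn, a rotation vector about the tool's x, y, z in degrees. A call has 1 to 8 rows; each row shifts and turns the commanded pose from where the row before left it, along the tool's axes as they then stand; what a row does not reach is not made up. A row lasts 1/10 s, in which the tool goes at most 50 mm and 8.59 degrees, less where a joint would pass 70% of its speed; a pose out of reach is approached as far as the arm can. A call is refused whole if a number of a shift passes 50 or a number of a turn 8.59, either way. A call with a gripper value outside its range is refused whole. The fingers move at their own pace and stop on an object; "grip_force" is the grip in N (left out, the last holds). Time passes only in rows, so rows that do not move let the fingers close. It gives the time, the measured TCP pose, the force, the opening and the grip force at its end, in the units of the state.
- robot.read_state(): the state, without advancing time (a new reading comes with each control period).
- robot.read_camera(name): name is "side" or "top" or "wrist"; returns a dict with "color" (400x640x3 uint8, red, green, blue), "depth" (400x640 float32, m along the optical axis (not along the pixel's ray), 0 where there is no reading), "mtx" (3x3 intrinsics, pixels), "R" (3x3) and "t" (3): a world point X has camera coordinates R X + t. Camera axes: x right, y down, z forward; pixel columns grow to the right and rows downward; lengths in m; the calibration is good to about 2 mm. The wrist camera is an equidistant fisheye: a pixel r from the principal point sees the ray r / f radians off the axis. A picture is of the moment at which its call begins.
- robot.close_job(): hands the job in; it is judged then, once.
The state is a dict: "t": time; "q": joint angles; "dq": joint speeds; "joint_torque": joint torques, N m; "tool_pos": TCP position; "orientation": TCP orientation; "force": force on the tool from outside, world axes, zero at the start; "wrist_torque": the same for the moment, N m; "opening": finger opening in m; "gripper_force": force on a finger pad.
Only numpy, scipy, OpenCV 4.12 (cv2) and the standard library are available. Lean on these libraries where they do the work, as an engineer would, in place of code of your own. Each camera call takes 0.05 s, during which the arm holds its last target. There are 200 camera calls.

## Working session

There is one attempt and no reset: what is moved stays moved. The work goes in short steps, Python scripts to look and compute and a tool call to move; the robot and the scene stay as the last step left them, time stands still between calls to the robot, and variables do not carry over. Pictures are saved under pics/ and viewed, at most 10 in all, crops included, and the job is handed in when it is done.

Besides the shell and the picture viewer there is one more tool, called after ">>>" as name(argument=value, ...), one argument or row to a line, values as JSON. drive_tool: Moves the arm, as the interface text tells. Its arguments: {"type":"object","properties":{"moves":{"type":"array","items":{"type":"number"}},"grip_force":{"type":"number"}},"required":["moves"]}

```bash
ls; mkdir -p pics
python3 - <<'E'
from plant import robot
import cv2,numpy as np
for n in ("top","side"):
    c=robot.read_camera(n); cv2.imwrite(f"pics/{n}0.png",c["color"][:,:,::-1]); np.savez(f"{n}0.npz",**c)
    print(n,c["mtx"].tolist(),np.round(c["R"],3).tolist(),np.round(-c["R"].T@c["t"],3))
s=robot.read_state();print(s)
E
```

```text
pics
top [[393.6757805718779, 0.0, 322.0331481090608], [0.0, 393.6757805718779, 201.2361066646291], [0.0, 0.0, 1.0]] [[0.022, -1.0, -0.002], [-0.977, -0.021, -0.214], [0.214, 0.007, -0.977]] [0.301 0.029 1.064]
side [[434.41449274640024, 0.0, 314.8402931790941], [0.0, 434.41449274640024, 197.98386270309507], [0.0, 0.0, 1.0]] [[-0.911, -0.412, 0.006], [-0.32, 0.697, -0.642], [0.26, -0.587, -0.767]] [0.273 0.584 0.813]
{'t': 0.1, 'q': array([ 1.25159977e+00,  1.31053068e-01,  1.48918368e+00,  1.73131499e-05,
        1.52302619e+00, -8.53935610e-02]), 'dq': array([-0.00074345, -0.00273317, -0.00186885, -0.00024445, -0.00048147,
       -0.00110763]), 'joint_torque': array([ 1.32596317e-03, -5.61342251e+01, -4.93099737e+01,  7.71029131e-02,
        2.92755465e-02, -1.11189902e-04]), 'tool_pos': array([0.1389101 , 0.58347529, 0.40380426]), 'orientation': array([-3.66381044e-01, -3.11979933e+00,  2.56441946e-03]), 'force': array([-1.36947627,  0.08444303,  0.17291366]), 'wrist_torque': array([-0.0158429 ,  0.07618924,  0.00253138]), 'gripper_force': 0.0, 'opening': 0.09330060389604465}
```

View pics/top0.png

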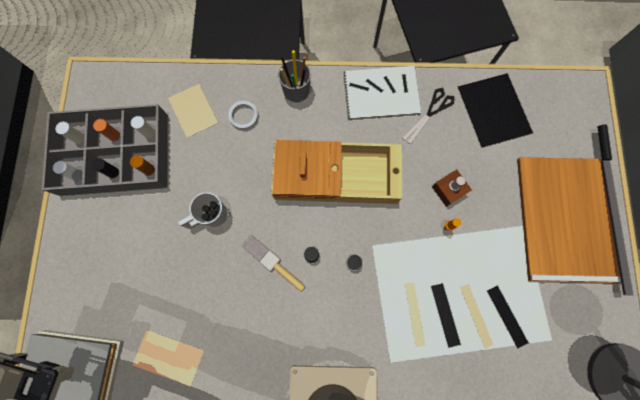

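View pics/side0.png

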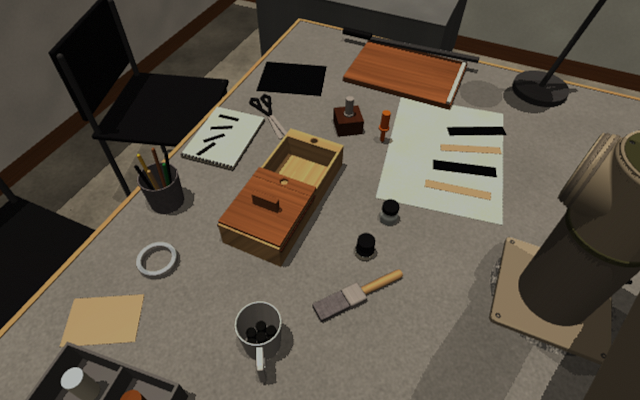

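The top view shows:
- Cup at (207,209), with its handle at (188,222).
- Box spanning (275..402, 140..202), with the lid grip at (304,165), the lid hole at (334,168) and the block hole at (397,170).
- Ink bottles at (312,255) and (354,262).

Candidates for the pin:
- Steel head in the dark block at (457,185).
- Orange pin at (453,224).
- Tray pegs at (62,128), (138,122), (65,170), (105,128), (105,167) and (140,163).

I choose the bare steel one in the small block at (457,185).

```bash
cat > h.py <<'E'
import numpy as np,cv2
from scipy.spatial.transform import Rotation as Ro
def cloud(c):
    d=c["depth"];v,u=np.mgrid[:400,:640];m=c["mtx"]
    P=np.stack([(u-m[0,2])/m[0,0]*d,(v-m[1,2])/m[1,1]*d,d],-1)
    return (P-c["t"])@c["R"]
def ray(c,u,v,z):
    m=c["mtx"];r=c["R"].T@np.array([(u-m[0,2])/m[0,0],(v-m[1,2])/m[1,1],1]);o=-c["R"].T@c["t"]
    return o+r*(z-o[2])/r[2]
E
python3 - <<'E'
from h import *
for n in ("top","side"):
    c=dict(np.load(n+"0.npz"));P=cloud(c);C=c["color"].astype(int)
    print(n)
    z=P[...,2]
    def box(name,x0,x1,y0,y1,z0,z1,fn=None):
        m=(P[...,0]>x0)&(P[...,0]<x1)&(P[...,1]>y0)&(P[...,1]<y1)&(z>z0)&(z<z1)&(c["depth"]>0)
        q=P[m]
        if len(q)<3: print(name,len(q));return
        (rx,ry),(w,h),a=cv2.minAreaRect((q[:,:2]*1000).astype(np.float32))
        print(name,len(q),"rect",np.round([rx,ry,w,h,a],1),"mean",np.round(q.mean(0)*1000,1),"zmax",round(q[:,2].max()*1000))
    if n=="top":
        for nm,u,v,h in [("cup",207,209,.09),("hand",188,222,.08),("grip",304,165,.11),("lidhole",334,168,.078),("hole",397,170,.07),("pin",457,183,.1),("orange",453,224,.05),("iA",312,255,.05),("iB",354,262,.05)]:
            print(nm,np.round(ray(c,u,v,h)*1000),P[v,u].round(3))
    g=ray(dict(np.load("top0.npz")),207,209,.09)
    box("cuprim",g[0]-.07,g[0]+.07,g[1]-.05,g[1]+.05,.082,.1)
    box("cupall",g[0]-.1,g[0]+.1,g[1]-.05,g[1]+.12,.082-.06,.1)
    g=ray(dict(np.load("top0.npz")),457,183,.1)
    box("pinhead",g[0]-.05,g[0]+.05,g[1]-.05,g[1]+.05,.056,.13)
    box("pintop",g[0]-.05,g[0]+.05,g[1]-.05,g[1]+.05,.092,.13)
    box("stand",g[0]-.06,g[0]+.06,g[1]-.06,g[1]+.06,.04,.052)
    g=ray(dict(np.load("top0.npz")),304,165,.11)
    box("grip",g[0]-.05,g[0]+.05,g[1]-.05,g[1]+.05,.095,.13)
    g=ray(dict(np.load("top0.npz")),340,168,.07)
    box("lid",g[0]-.15,g[0]+.15,g[1]-.2,g[1]+.2,.0745,.085)
    box("case",g[0]-.12,g[0]+.12,g[1]-.2,g[1]+.2,.06,.085)
    for u,v in [(312,255),(354,262)]:
        g=ray(dict(np.load("top0.npz")),u,v,.05);box("ink",g[0]-.04,g[0]+.04,g[1]-.04,g[1]+.04,.015,.07)
    I=c["color"][:,:,::-1]
    if n=="top": A=[I[180:240,170:240],I[155:245,420:490]]
    else: A=[I[290:380,220:300],I[85:155,325:405]]
    o=[cv2.resize(a,(400,300),interpolation=cv2.INTER_CUBIC) for a in A]
    cv2.imwrite(f"pics/crop_{n}.png",np.hstack(o))
a,b=[cv2.imread(f"pics/crop_{n}.png") for n in ("top","side")]
cv2.imwrite("pics/crop.png",np.vstack([a,b]))
E
```

```text
top
cup [488. 325.  90.] [0.5   0.344 0.03 ]
hand [456. 374.  80.] [0.457 0.377 0.07 ]
grip [603.  83. 110.] [0.601 0.083 0.116]
lidhole [607.   6.  78.] [0.608 0.006 0.073]
hole [ 607. -160.   70.] [ 0.613 -0.163  0.051]
pin [ 567. -305.  100.] [ 0.568 -0.306  0.097]
orange [ 470. -306.   50.] [ 0.463 -0.292  0.095]
iA [382.  58.  50.] [0.382 0.058 0.055]
iB [367. -49.  50.] [ 0.366 -0.049  0.051]
cuprim 175 rect [491.2 329.2  80.9  80.7  75.7] mean [491.4 332.9  87.9] zmax 94
cupall 1002 rect [489.9 343.7  79.3 110.    3.4] mean [489.3 341.   54.3] zmax 94
pinhead 115 rect [ 573.8 -315.    20.7   22.5   46.8] mean [ 571.3 -312.4   88.5] zmax 103
pintop 67 rect [ 573.5 -315.2   19.7   22.6   45.7] mean [ 572.8 -314.7   99. ] zmax 103
stand 562 rect [ 573.7 -315.4   69.9   71.8   33.8] mean [ 570.9 -312.4   45.8] zmax 52
grip 144 rect [608.2  86.3  14.1  60.3  88.8] mean [605.8  85.9 110.3] zmax 116
lid 3352 rect [ 6.073e+02 -3.000e-01  3.283e+02  1.493e+02  8.930e+01] mean [606.2  76.2  77.8] zmax 84
case 4636 rect [605.9  -2.  340.  153.8  89.5] mean [603.6  35.1  75.3] zmax 84
ink
[... 303 characters left out ...]
3.5] mean [491.4 333.4  57.5] zmax 95
pinhead 142 rect [ 573.1 -312.3   21.7   21.8   21.8] mean [ 572.  -308.8   84.3] zmax 105
pintop 58 rect [ 573.6 -312.4   20.7   21.4   21.2] mean [ 573.  -310.7   99.4] zmax 105
stand 405 rect [ 574.  -314.7   71.7   76.2   33.5] mean [ 571.4 -307.1   47. ] zmax 52
grip 277 rect [608.3  88.5  16.4  60.4  88.9] mean [606.9  90.4 108.8] zmax 116
lid 3982 rect [607.7   2.1 331.8 150.4  88.9] mean [605.6  84.1  79.5] zmax 85
case 5599 rect [606.4  -1.7 344.5 156.6  88.7] mean [602.4  51.7  76.4] zmax 85
ink 412 rect [385.1  63.2  40.7  39.6   7.4] mean [384.   68.5  42.5] zmax 58
ink 367 rect [367.  -48.2  39.6  39.2  30.3] mean [366.3 -42.7  42.3] zmax 58
```

View pics/crop.png

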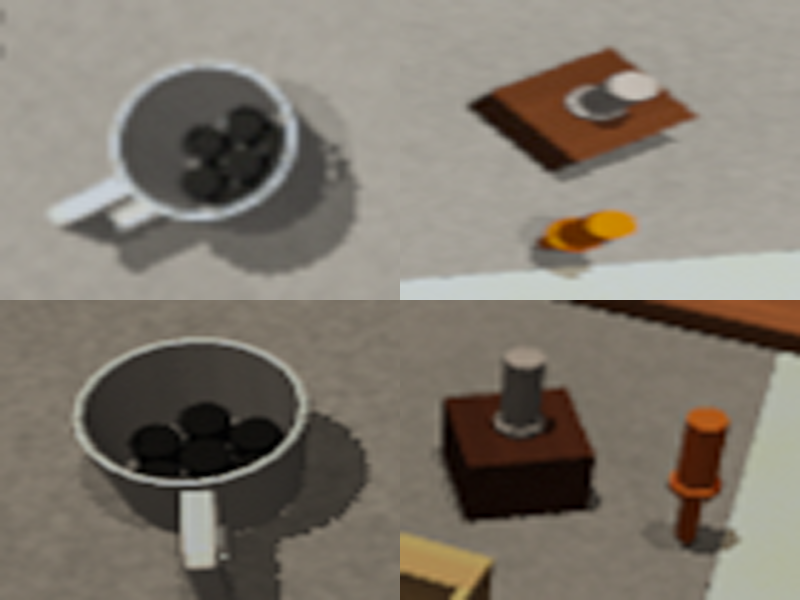

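The crops show the chosen pin: a bare steel head with a collar in the dark block. The orange pin lies loose next to it. The cup's handle bar points lower-left. Next I measure the handle direction and check what the robot API offers.

Run:
```python
from h import *
from plant import robot
print([a for a in dir(robot) if a[0]!='_'],robot.grasp_offset)
c0=np.array([.4917,.330])
for n in ("top","side"):
    c=dict(np.load(n+"0.npz"));P=cloud(c);r=np.linalg.norm(P[...,:2]-c0,axis=-1)
    m=(r>.055)&(r<.085)&(P[...,2]>.025)&(P[...,2]<.09)
    q=P[m];d=q[:,:2]-c0;print(n,len(q),np.round(np.degrees(np.arctan2(d[:,1],d[:,0]).mean()),1))
    m&=(P[...,2]>.07);q=P[m];d=q[:,:2]-c0
    print(len(q),q.mean(0).round(4),np.degrees(np.arctan2(d[:,1],d[:,0]).mean()).round(1),np.linalg.norm(d.mean(0)).round(4))
# box axis from lid/case edges
c=dict(np.load("top0.npz"))
```

```text
['IKError', 'close_job', 'grasp_offset', 'read_camera', 'read_state'] 0.1673
top 92 123.4
50 [0.4563 0.3856 0.0792] 122.5 0.066
side 204 120.9
128 [0.457  0.3889 0.0802] 120.5 0.0683
```

>>> drive_tool(
  moves=[40,0,0,0,0,-7.5,7.5,40,0,0,0,0,-7.5,7.5,40,0,0,0,0,-7.5,7.5,40,0,0,0,0,-7.5,7.5,40,0,0,0,0,0,7.5],
  grip_force=60,
)

```text
t: 0.6
tool_pos: [0.1382, 0.5837, 0.4034]
orientation: [1.056, 2.503, -0.032]
force: [-0.5, -0.4, 0.1]
opening: 0.0573
gripper_force: 0.0
```

```bash
cat >> h.py <<'E'
def axes(yawy,lean):
    """tool y horizontal at yawy deg; tool z down, turned by lean deg about tool y (z towards tool x)"""
    a=np.radians(yawy);y=np.array([np.cos(a),np.sin(a),0]);z=np.array([0,0,-1.]);x=np.cross(y,z)
    R=np.stack([x,y,z],1);return R@Ro.from_euler('y',lean,degrees=True).as_matrix()
def go(s,g,R,off=.1673):
    """delta (mm in present tool axes; rotvec deg) for grasp point g with axes R"""
    g=np.array(g,float);R0=Ro.from_rotvec(s["orientation"]).as_matrix()
    t=g-off*R[:,2]
    dp=R0.T@(t-s["tool_pos"])*1000;rv=Ro.from_matrix(R0.T@R).as_rotvec(degrees=True)
    dpn=R.T@(t-s["tool_pos"])*1000
    print("shift(old axes)",dp.round(1),"shift(new axes)",dpn.round(1),"turn",rv.round(2),"tcp target",t.round(3))
def st():
    from plant import robot
    s=robot.read_state();R=Ro.from_rotvec(s["orientation"]).as_matrix()
    print("q",s["q"].round(3),"tcp",s["tool_pos"].round(4),"grasp",(s["tool_pos"]+.1673*R[:,2]).round(4),"z",R[:,2].round(3),"y",R[:,1].round(3),"open",round(s["opening"],4),"F",s["force"].round(1),"gf",round(s["gripper_force"],1),"t",round(s["t"],2))
    return s
E
python3 - <<'E'
from h import *
s=st();go(s,[.454,.3915,.045],axes(31.5,-30))
E
```

```text
q [ 1.38   0.198  1.447 -0.41   1.611  0.615] tcp [0.1382 0.5837 0.4034] grasp [0.2003 0.5534 0.251 ] z [ 0.371 -0.181 -0.911] y [0.689 0.711 0.139] open 0.0573 F [-0.5 -0.4  0.1] gf 0.0 t 0.6
shift(old axes) [-168.5   71.8  317.3] shift(new axes) [-105.6  168.8  307.5] turn [13.56 -7.85  9.31] tcp target [0.41  0.463 0.19 ]
```

>>> drive_tool(
  moves=[40,0,0,0,6.8,-3.9,4.7,40,0,0,0,6.8,-3.9,4.6,40,-18,28,38,0,0,0,40,-18,28,38,0,0,0,40,-18,28,38,0,0,0,40,-18,28,38,0,0,0,40,-18,28,38,0,0,0,40,-16,29,37,0,0,0],
)

```text
t: 1.4
tool_pos: [0.3907, 0.503, 0.2592]
orientation: [1.286, 2.343, -0.331]
force: [0.2, 1.3, -0.7]
opening: 0.0402
gripper_force: 0.0
```

Run:
```python
from h import *
from plant import robot
s=st();go(s,[.454,.3915,.045],axes(31.5,-30))
c=robot.read_camera("wrist");cv2.imwrite("pics/w1.png",c["color"][:,:,::-1]);print(c["mtx"])
```

```text
q [ 0.966  0.454  1.42  -0.471  1.489  0.492] tcp [0.3907 0.503  0.2592] grasp [0.4351 0.4343 0.1132] z [ 0.266 -0.41  -0.872] y [0.843 0.538 0.004] open 0.0402 F [ 0.2  1.3 -0.7] gf 0.0 t 1.4
shift(old axes) [-4.9 -5.3 82.1] shift(new axes) [-3.9 -4.3 82.2] turn [ 0.7  -0.73  0.77] tcp target [0.41  0.463 0.19 ]
[[309.70691629   0.         319.35281921]
 [  0.         309.70691629 198.21494125]
 [  0.           0.           1.        ]]
```

View pics/w1.png

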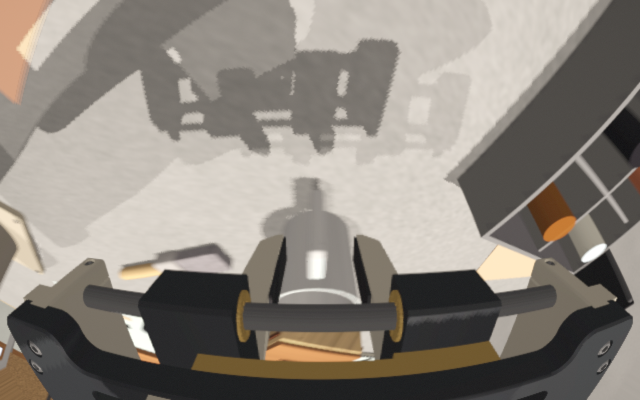

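The wrist view shows the fingers at columns 270 and 370. The cup and the bright handle bar, at about (316,265), lie midway between them. I advance along the tool axis.

>>> drive_tool(
  moves=[40,0,0,20,0,0,0,40,0,0,20,0,0,0,40,0,0,20,0,0,0,40,0,0,20,0,0,0,40,0,0,0,0,0,0,40,0,0,0,0,0,0],
)

```text
t: 2.05
tool_pos: [0.4103, 0.4711, 0.1904]
orientation: [1.287, 2.342, -0.332]
force: [0.5, 0.3, 0.6]
opening: 0.0403
gripper_force: 0.0
```

Run:
```python
from h import *
from plant import robot
s=st();go(s,[.454,.3915,.045],axes(31.5,-30))
c=robot.read_camera("side");w=robot.read_camera("wrist")
a=cv2.resize(c["color"][250:400,180:340,::-1],(400,375));b=w["color"][180:400,180:460,::-1]
b=cv2.resize(b,(400,375));cv2.imwrite("pics/g1.png",np.hstack([a,b]))
```

```text
q [ 0.914  0.499  1.498 -0.491  1.357  0.506] tcp [0.4103 0.4711 0.1904] grasp [0.4547 0.4024 0.0445] z [ 0.265 -0.411 -0.872] y [0.843 0.537 0.003] open 0.0403 F [0.5 0.3 0.6] gf 0.0 t 2.05
shift(old axes) [-5.8 -4.5  3.9] shift(new axes) [-5.8 -4.4  4. ] turn [ 0.66 -0.72  0.77] tcp target [0.41  0.463 0.19 ]
```

View pics/g1.png

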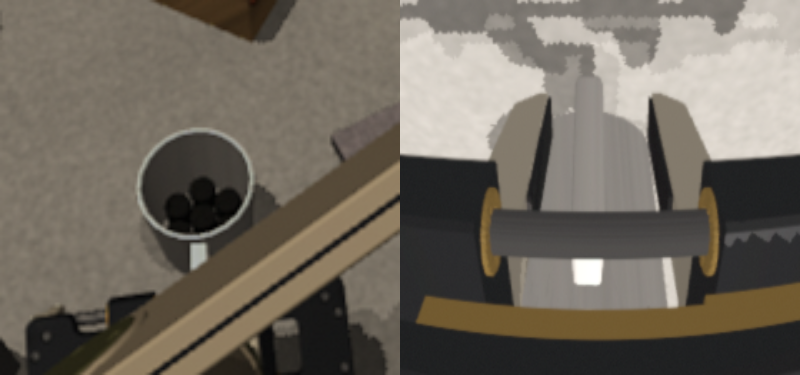

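The bar sits between the fingers, slightly left of their midline (588 against 600 in the crop). That agrees with the residual, so I correct it, close, then lift.

>>> drive_tool(
  moves=[40,-6,-4,4,0.6,-0.7,0.7,40,0,0,0,0,0,0,0,0,0,0,0,0,0,0,0,0,0,0,0,0,0,0,0,0,0,0,0,0,0,0,0,0,0,0,0,0,0,0,0,0,0],
  grip_force=60,
)

```text
t: 2.85
tool_pos: [0.4111, 0.4632, 0.1902]
orientation: [1.3, 2.325, -0.345]
force: [0.3, -0.3, 0.5]
opening: 0.0119
gripper_force: 60.0
```

>>> drive_tool(
  moves=[0,3,0,-5,0,0,0,0,5,0,-9,0,0,0,0,10,0,-17,0,0,0,0,15,0,-26,0,0,0,0,15,0,-26,0,0,0,0,0,0,0,0,0,0],
)

```text
t: 3.45
tool_pos: [0.3654, 0.5382, 0.2421]
orientation: [1.298, 2.328, -0.336]
force: [0.8, 0.4, -1.8]
opening: 0.0114
gripper_force: 60.0
```

Run:
```python
from h import *
from plant import robot
s=st()
c=robot.read_camera("side");w=robot.read_camera("wrist")
a=cv2.resize(c["color"][200:400,150:390,::-1],(420,350));b=w["color"][180:400,180:460,::-1]
b=cv2.resize(b,(375,350));cv2.imwrite("pics/g2.png",np.hstack([a,b]))
```

```text
q [ 1.027  0.523  1.362 -0.462  1.511  0.561] tcp [0.3654 0.5382 0.2421] grasp [0.41   0.4682 0.0968] z [ 0.267 -0.418 -0.868] y [0.85  0.527 0.007] open 0.0114 F [ 0.8  0.4 -1.8] gf 60.0 t 3.45
```

View pics/g2.png

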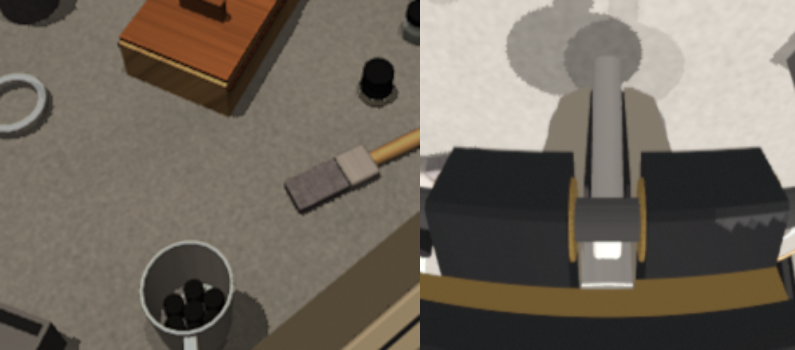

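The cup is lifted and held upright, with the stubs inside. I raise it straight up and bring the tool to vertical, which tips the cup 30°, well inside what it holds.

>>> drive_tool(
  moves=[0,-15,0,-26,0,0,0,0,-25,0,-43,0,0,0,0,-25,0,-43,0,0,0,0,-15,0,-26,0,0,0,0,-22,0,1.4,0,5,0,0,-22,0,1.4,0,5,0,0,0,0,0,0,5,0,0,0,0,0,0,0,0],
)

```text
t: 4.35
tool_pos: [0.3895, 0.4975, 0.4159]
orientation: [1.423, 2.537, -0.183]
force: [0.6, -0.7, -2.3]
opening: 0.012
gripper_force: 60.0
```

Run:
```python
from h import *
s=st();go(s,[.606,-.05,.27],axes(0,0));go(s,[.50,.26,.30],axes(20,-10))
```

```text
q [ 0.899  0.264  1.328 -0.244  1.636  0.345] tcp [0.3895 0.4975 0.4159] grasp [0.4121 0.4611 0.2542] z [ 0.135 -0.218 -0.967] y [0.853 0.522 0.002] open 0.012 F [ 0.6 -0.7 -2.3] gf 60.0 t 4.35
shift(old axes) [-566.2 -100.9  127.8] shift(new axes) [-547.5  216.5  -21.4] turn [ 4.19 14.44 31.26] tcp target [ 0.606 -0.05   0.437]
shift(old axes) [-236.6  -23.8   12.1] shift(new axes) [-236.9   22.6   -7.8] turn [ 2.58  4.82 11.16] tcp target [0.49  0.287 0.465]
```

>>> drive_tool(
  moves=[0,0,0,-5,1,3.6,7.8,0,0,0,-5,1,3.6,7.8,0,-5,2,-5,1,3.6,7.8,0,-15,6,-5,1,3.6,7.8,0,-30,12,0,0,0,0,0,-40,16,0,0,0,0,0,-45,18,0,0,0,0,0,-45,18,0,0,0,0],
)

```text
t: 5.15
tool_pos: [0.4634, 0.3226, 0.4363]
orientation: [2.206, 2.226, -0.006]
force: [0.2, 0.0, -2.4]
opening: 0.0116
gripper_force: 60.0
```

>>> drive_tool(
  moves=[0,-45,18,0,0,0,0,0,-45,18,0,0,0,0,0,-45,18,0,0,0,0,0,-45,18,0,0,0,0,0,-45,18,0,0,0,0,0,-45,18,0,0,0,0,0,-35,14,0,0,0,0,0,-20,8,0,0,0,0],
)

```text
t: 5.95
tool_pos: [0.5963, -0.0029, 0.4377]
orientation: [2.212, 2.224, -0.007]
force: [-0.1, 1.0, -2.5]
opening: 0.0118
gripper_force: 60.0
```

Run:
```python
from h import *
s=st();go(s,[.606,-.055,.25],axes(0,0))
```

```text
q [-0.089  0.109  1.452 -0.007  1.58  -0.094] tcp [ 0.5963 -0.0029  0.4377] grasp [ 0.5963 -0.0041  0.2704] z [ 0.    -0.007 -1.   ] y [ 1.     0.005 -0.   ] open 0.0118 F [-0.1  1.  -2.5] gf 60.0 t 5.95
shift(old axes) [-52.    9.4  20.8] shift(new axes) [-52.1   9.7  20.4] turn [0.   0.39 0.31] tcp target [ 0.606 -0.055  0.417]
```

>>> drive_tool(
  moves=[0,-15,5,0,0,0,0,0,-15,3,0,0,0,0,0,-10,1,0,0,0,0,0,0,0,0,0,0,0,0,0,0,0,0,0,0,0,0,0,0,0,0,0],
)

```text
t: 6.55
tool_pos: [0.6051, -0.0389, 0.4396]
orientation: [2.208, 2.227, 0.001]
force: [0.6, -0.3, -1.6]
opening: 0.0117
gripper_force: 60.0
```

Run:
```python
from h import *
from plant import robot
s=st();go(s,[.606,-.06,.25],axes(0,0))
o=[]
for n in ("side","top"):
    c=robot.read_camera(n);o.append(cv2.resize(c["color"][100:300,180:430,::-1],(400,320)))
cv2.imwrite("pics/p1.png",np.hstack(o))
```

```text
q [-0.148  0.133  1.422 -0.002  1.582 -0.157] tcp [ 0.6051 -0.0389  0.4396] grasp [ 0.6058 -0.0395  0.2723] z [ 0.004 -0.003 -1.   ] y [1.    0.009 0.004] open 0.0117 F [ 0.6 -0.3 -1.6] gf 60.0 t 6.55
shift(old axes) [-21.    0.6  22.4] shift(new axes) [-21.1   0.9  22.3] turn [0.25 0.18 0.49] tcp target [ 0.606 -0.06   0.417]
```

View pics/p1.png

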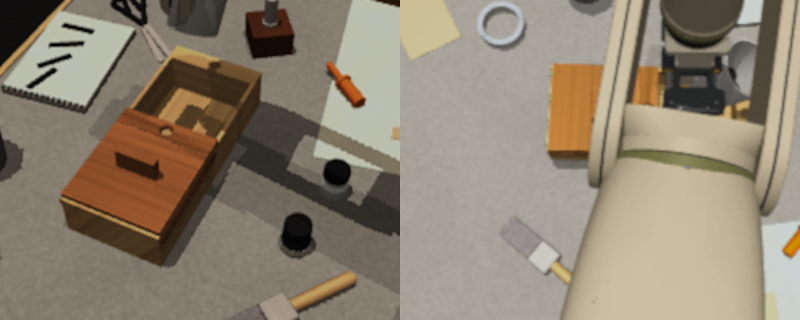

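The cup is above the bay, at the top edge of the side crop. The box bay is clear, with its lid hole at (165,130) in the crop. Both ink bottles stand. The orange look-alike has tipped over on its own and is away from my path. I start the tilt.

>>> drive_tool(
  moves=[0,-10,0,20,0,0,0,0,-10,0,20,0,0,0,0,-23.3,0,1.6,0,8,0,0,-23.3,0,1.6,0,8,0,0,-23.3,0,1.6,0,8,0,0,-23.3,0,1.6,0,8,0,0,-23.3,0,1.6,0,8,0,0,0,0,0,0,0,0],
)

```text
t: 7.45
tool_pos: [0.6056, -0.1703, 0.3566]
orientation: [-1.812, -1.818, -0.659]
force: [0.0, 0.1, -3.1]
opening: 0.0114
gripper_force: 60.0
```

Run:
```python
from h import *
s=st();go(s,[.606,-.058,.23],axes(0,60));go(s,[.606,-.058,.23],axes(0,85))
```

```text
q [-0.527  0.382  1.365  0.6    1.76  -0.526] tcp [ 0.6056 -0.1703  0.3566] grasp [ 0.6049 -0.0626  0.2286] z [-0.004  0.644 -0.765] y [ 1.     0.004 -0.002] open 0.0114 F [ 0.   0.1 -3.1] gf 60.0 t 7.45
shift(old axes) [-52.6   0.4  11.9] shift(new axes) [-53.5   0.4  -6.7] turn [-0.24 19.91  0.05] tcp target [ 0.606 -0.203  0.314]
shift(old axes) [-113.7    0.4   50.7] shift(new axes) [-116.3    0.4  -44.4] turn [-0.25 44.91  0.  ] tcp target [ 0.606 -0.225  0.245]
```

>>> drive_tool(
  moves=[0,-21.8,0,1.4,0,7.5,0,0,-21.8,0,1.4,0,7.5,0,0,-14.6,0,0.6,0,5,0,0,-14.6,0,0.6,0,5,0,0,-14.6,0,0.6,0,5,0,0,-14.6,0,0.6,0,5,0,0,-14.6,0,0.6,0,5,0,0,0,0,0,0,0,0],
)

```text
t: 8.25
tool_pos: [0.6073, -0.2239, 0.2591]
orientation: [-1.332, -1.342, -1.112]
force: [-0.4, 0.4, -4.1]
opening: 0.0114
gripper_force: 60.0
```

>>> drive_tool(
  moves=[0,-14.6,0,0.6,0,5,0,0,-14.6,0,0.6,0,5,0,0,0,0,0,0,0,0,0,0,0,0,0,0,0,0,0,0,0,0,0,0,0,0,0,0,0,0,0],
)

```text
t: 8.85
tool_pos: [0.6082, -0.2282, 0.2352]
orientation: [-1.205, -1.223, -1.205]
force: [-0.2, -0.5, -0.9]
opening: 0.0117
gripper_force: 60.0
```

Run:
```python
from h import *
from plant import robot
s=st();go(s,[.606,-.058,.23],axes(0,85))
o=[]
for n in ("side","top"):
    c=robot.read_camera(n);o.append(cv2.resize(c["color"][100:260,240:440,::-1],(400,320)))
cv2.imwrite("pics/p2.png",np.hstack(o))
```

```text
q [-0.672  0.87   1.2    1.194  2.151 -0.623] tcp [ 0.6082 -0.2282  0.2352] grasp [ 0.6068 -0.0609  0.2339] z [-0.008  1.    -0.007] y [1.    0.008 0.007] open 0.0117 F [-0.2 -0.5 -0.9] gf 60.0 t 8.85
shift(old axes) [ 9.4 -2.1  3.5] shift(new axes) [ 9.7 -2.2  2.7] turn [-0.45 -4.58  0.41] tcp target [ 0.606 -0.225  0.245]
```

View pics/p2.png

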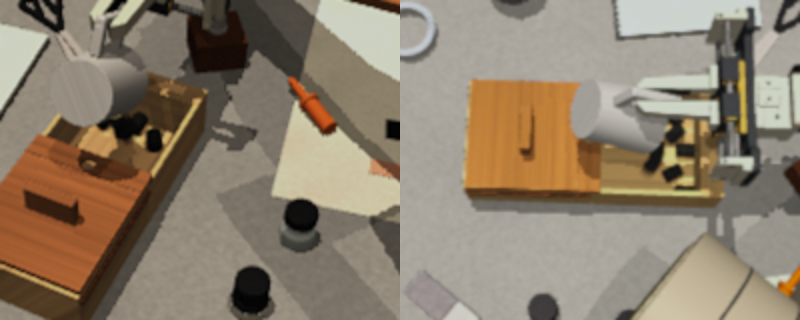

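The stubs are out in the bay, in dark clusters at (130,125) in the side crop and (660,155) in the top crop. I tip a little further to be sure, then raise the cup and reverse.

>>> drive_tool(
  moves=[0,-14.6,0,0.6,0,5,0,0,-14.6,0,0.6,0,5,0,0,15,0,0,0,0,0,0,-8,0,0,0,0,0,0,10,0,0,0,0,0,0,25,0,0,0,-5,0,0,40,0,1.6,0,-8,0,0,40,0,1.6,0,-8,0],
)

```text
t: 9.75
tool_pos: [0.6069, -0.2319, 0.3278]
orientation: [-1.351, -1.364, -1.107]
force: [0.5, 0.6, 0.4]
opening: 0.0113
gripper_force: 60.0
```

>>> drive_tool(
  moves=[0,23.3,0,1.6,0,-8,0,0,23.3,0,1.6,0,-8,0,0,23.3,0,1.6,0,-8,0,0,23.3,0,1.6,0,-8,0,0,23.3,0,1.6,0,-8,0,0,23.3,0,1.6,0,-8,0,0,23.3,0,1.6,0,-8,0,0,23.3,0,1.6,0,-8,0],
)

```text
t: 10.55
tool_pos: [0.6051, -0.1094, 0.4593]
orientation: [-2.085, -2.101, -0.275]
force: [-0.7, 0.5, -1.2]
opening: 0.0116
gripper_force: 60.0
```

Run:
```python
from h import *
s=st();go(s,[.44,.415,.16],axes(31.5,-30))
```

```text
q [-0.336  0.179  1.347  0.241  1.687 -0.325] tcp [ 0.6051 -0.1094  0.4593] grasp [ 0.6067 -0.0679  0.2972] z [ 0.01   0.248 -0.969] y [1.    0.006 0.012] open 0.0116 F [-0.7  0.5 -1.2] gf 60.0 t 10.55
shift(old axes) [ 540.7 -206.8  295.2] shift(new axes) [ 611.6  133.2 -174.8] turn [ -3.69 -43.04 -31.7 ] tcp target [0.396 0.486 0.305]
```

>>> drive_tool(
  moves=[0,0,0,0,-0.5,-6.1,-4.5,0,0,0,0,-0.5,-6.1,-4.5,0,0,0,0,-0.5,-6.1,-4.5,0,0,0,0,-0.5,-6.1,-4.5,0,0,0,0,-0.5,-6.1,-4.5,0,0,0,0,-0.5,-6.1,-4.5,0,0,0,0,-0.5,-6.1,-4.5,0,21,5,-6,0,0,0],
)

```text
t: 11.35
tool_pos: [0.5983, -0.0897, 0.453]
orientation: [1.307, 2.331, -0.344]
force: [0.2, 0.7, -1.6]
opening: 0.0116
gripper_force: 60.0
```

>>> drive_tool(
  moves=[0,43,9,-12,0,0,0,0,43,9,-12,0,0,0,0,43,9,-12,0,0,0,0,43,9,-12,0,0,0,0,43,9,-12,0,0,0,0,43,9,-12,0,0,0,0,43,9,-12,0,0,0,0,43,9,-12,0,0,0],
)

```text
t: 12.15
tool_pos: [0.4783, 0.2465, 0.3691]
orientation: [1.313, 2.335, -0.336]
force: [1.8, -0.4, -1.3]
opening: 0.0117
gripper_force: 60.0
```

>>> drive_tool(
  moves=[0,43,9,-12,0,0,0,0,43,9,-12,0,0,0,0,43,9,-12,0,0,0,0,43,9,-12,0,0,0,0,43,9,-12,0,0,0,0,21,5,-6,0,0,0,0,0,0,0,0,0,0],
)

```text
t: 12.85
tool_pos: [0.3962, 0.4771, 0.3111]
orientation: [1.31, 2.341, -0.337]
force: [-0.5, -0.1, -1.8]
opening: 0.0116
gripper_force: 60.0
```

Run:
```python
from h import *
s=st()
R=Ro.from_rotvec([1.3,2.325,-.345]).as_matrix();g=np.array([.4111,.4632,.1902])+.1673*R[:,2];print(g)
go(s,g+[0,0,.002],R);print("up",(Ro.from_rotvec(s["orientation"]).as_matrix().T@[0,0,1]).round(3))
```

```text
q [ 0.933  0.356  1.443 -0.464  1.548  0.442] tcp [0.3962 0.4771 0.3111] grasp [0.4384 0.4082 0.1646] z [ 0.252 -0.412 -0.876] y [ 0.852  0.523 -0.   ] open 0.0116 F [-0.5 -0.1 -1.8] gf 60.0 t 12.85
[0.45507648 0.39227007 0.0452024 ]
shift(old axes) [ 40.2   5.5 113.6] shift(new axes) [ 42.3   5.2 112.9] turn [-0.14 -1.06  0.01] tcp target [0.411 0.463 0.192]
up [-0.483 -0.    -0.876]
```

>>> drive_tool(
  moves=[0,10,2,28,0,-1,0,0,14,3,38,0,0,0,0,10,1,26,0,0,0,0,5,0,14,0,0,0,0,2,0,6,0,0,0,0,0,0,0,0,0,0,0,0,0,0,0,0,0],
)

```text
t: 13.55
tool_pos: [0.4136, 0.4611, 0.1945]
orientation: [1.305, 2.323, -0.349]
force: [0.1, 0.2, -1.0]
opening: 0.0117
gripper_force: 60.0
```

Run:
```python
from h import *
s=st()
R=Ro.from_rotvec([1.3,2.325,-.345]).as_matrix();g=np.array([.4111,.4632,.1902])+.1673*R[:,2]
go(s,g+[0,0,.0],R)
```

```text
q [ 0.902  0.486  1.509 -0.498  1.37   0.511] tcp [0.4136 0.4611 0.1945] grasp [0.4571 0.3898 0.0495] z [ 0.26  -0.426 -0.866] y [0.854 0.521 0.   ] open 0.0117 F [ 0.1  0.2 -1. ] gf 60.0 t 13.55
shift(old axes) [ 4.8 -1.   2.1] shift(new axes) [ 4.8 -1.   2.1] turn [-0.21  0.02 -0.15] tcp target [0.411 0.463 0.19 ]
```

>>> drive_tool(
  moves=[0,1,0,1.8,0,0,0,0,1,0,1.8,0,0,0,0,0,0,0,0,0,0],
)

```text
t: 13.85
tool_pos: [0.4134, 0.4613, 0.19]
orientation: [1.303, 2.323, -0.349]
force: [-0.8, 0.2, 6.0]
opening: 0.0113
gripper_force: 60.0
```

>>> drive_tool(
  moves=[14,0,0,0,0,0,0,18,0,0,0,0,0,0,26,0,0,0,0,0,0,40,0,0,0,0,0,0,40,0,0,0,0,0,0,40,0,0,-20,0,0,0,40,0,0,-40,0,0,0,40,0,0,-40,0,0,0],
)

```text
t: 14.65
tool_pos: [0.3868, 0.503, 0.2747]
orientation: [1.304, 2.324, -0.357]
force: [0.7, 0.8, -0.5]
opening: 0.0398
gripper_force: 0.0
```

Run:
```python
from h import *
from plant import robot
s=st()
go(s,[.61,.085,.16],axes(90,0));go(s,[.61,.085,.16],axes(-90,0))
c=robot.read_camera("side");cv2.imwrite("pics/s3.png",np.hstack([c["color"][240:390,180:380,::-1],c["color"][110:260,220:420,::-1]]).repeat(2,0).repeat(2,1)[:, :800])
np.savez("side3.npz",**c)
P=cloud(c);m=(P[...,2]>.082)&(P[...,2]<.1)&(abs(P[...,0]-.49)<.07)&(abs(P[...,1]-.33)<.07);q=P[m]
print(len(q),cv2.minAreaRect((q[:,:2]*1000).astype(np.float32)),np.linalg.svd(q-q.mean(0))[2][2].round(3))
```

```text
q [ 0.972  0.444  1.405 -0.472  1.536  0.499] tcp [0.3868 0.503  0.2747] grasp [0.4297 0.431  0.1299] z [ 0.256 -0.43  -0.866] y [ 0.854  0.52  -0.005] open 0.0398 F [ 0.7  0.8 -0.5] gf 0.0 t 14.65
shift(old axes) [-435.8  -26.9  191.5] shift(new axes) [-223.2 -418.   -52.6] turn [-15.65  27.2  -57.19] tcp target [0.61  0.085 0.327]
shift(old axes) [-435.8  -26.9  191.5] shift(new axes) [223.2 418.  -52.6] turn [ 31.52  18.13 118.13] tcp target [0.61  0.085 0.327]
446 ((483.9703369140625, 332.8392028808594), (81.11213684082031, 101.90412139892578), 61.481048583984375) [ 0.007 -0.017 -1.   ]
```

View pics/s3.png

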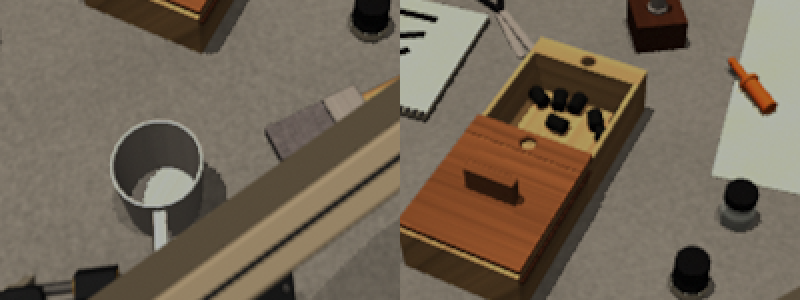

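The cup stands upright and empty at crop (160,165). In the bay I can see five stubs at around (560,105) in the crop, and the others would be behind the near wall. Both inks are upright, and the arm moves on to the lid.

>>> drive_tool(
  moves=[50,-25,0,-43,0,0,0,50,-25,0,-43,0,0,0,50,0,0,0,-2,3.4,-7.2,50,0,0,0,-2,3.4,-7.2,50,0,0,0,-2,3.4,-7.2,50,0,0,0,-2,3.4,-7.2,50,0,0,0,-2,3.4,-7.2,50,0,0,0,-2,3.4,-7.2],
)

```text
t: 15.5
tool_pos: [0.3875, 0.5031, 0.3742]
orientation: [0.358, 3.0, -0.092]
force: [0.1, -0.0, 0.5]
opening: 0.0501
gripper_force: 0.0
```

>>> drive_tool(
  moves=[50,0,0,0,-2,3.4,-7.2,50,0,0,0,-1.6,3.4,-6.8,50,-22,-42,0,0,0,0,50,-22,-42,0,0,0,0,50,-22,-42,0,0,0,0,50,-22,-42,0,0,0,0,50,-22,-42,0,0,0,0,50,-22,-42,0,0,0,0],
)

```text
t: 16.3
tool_pos: [0.5206, 0.2495, 0.3747]
orientation: [-0.003, 3.139, -0.002]
force: [0.7, 0.5, 0.1]
opening: 0.05
gripper_force: 0.0
```

>>> drive_tool(
  moves=[50,-22,-42,0,0,0,0,50,-22,-42,0,0,0,0,50,-22,-42,0,0,0,0,50,0,0,0,0,0,0,50,0,0,0,0,0,0],
)

```text
t: 16.8
tool_pos: [0.5866, 0.1243, 0.3747]
orientation: [0.001, 3.14, -0.001]
force: [0.3, 0.9, 0.0]
opening: 0.0497
gripper_force: 0.0
```

Run:
```python
from h import *
s=st();go(s,[.608,.087,.1],axes(90,0))
```

```text
q [ 1.240e-01  1.440e-01  1.529e+00 -1.000e-03  1.467e+00 -1.446e+00] tcp [0.5866 0.1243 0.3747] grasp [0.587  0.1242 0.2074] z [ 0.002 -0.001 -1.   ] y [ 0.001  1.    -0.001] open 0.0497 F [0.3 0.9 0. ] gf 0.0 t 16.8
shift(old axes) [-21.2 -37.2 107.4] shift(new axes) [-21.4 -37.3 107.4] turn [-0.05  0.11 -0.05] tcp target [0.608 0.087 0.267]
```

>>> drive_tool(
  moves=[50,-21,-37,0,0,0,0,50,0,0,40,0,0,0,50,0,0,40,0,0,0,50,0,0,20,0,0,0,50,0,0,5,0,0,0,50,0,0,0,0,0,0,50,0,0,0,0,0,0],
)

```text
t: 17.5
tool_pos: [0.6082, 0.0893, 0.272]
orientation: [-0.005, 3.137, -0.001]
force: [-0.2, 0.2, 1.2]
opening: 0.0499
gripper_force: 0.0
```

>>> drive_tool(
  moves=[0,0,0,0,0,0,0,0,0,0,0,0,0,0,0,0,0,0,0,0,0,0,0,0,0,0,0,0,0,0,0,0,0,0,0],
  grip_force=25,
)

```text
t: 18.0
tool_pos: [0.6077, 0.0884, 0.2702]
orientation: [-0.003, 3.139, -0.002]
force: [0.8, -2.3, 0.8]
opening: 0.0145
gripper_force: 0.9
```

Run:
```python
from h import *
s=st()
```

```text
q [ 6.100e-02  2.660e-01  1.586e+00 -1.000e-03  1.287e+00 -1.511e+00] tcp [0.6077 0.0884 0.2702] grasp [0.6081 0.0882 0.1029] z [ 0.003 -0.001 -1.   ] y [-0.002  1.    -0.001] open 0.0145 F [ 0.8 -2.3  0.8] gf 0.9 t 18.0
```

>>> drive_tool(
  moves=[0,0,0,0,0,0,0,0,0,-10,0,0,0,0,0,0.5,-25,0,0,0,0,0,0.5,-30,0,0,0,0,0,0.5,-30,0,0,0,0,0,0.5,-30,0,0,0,0,0,0.5,-20,0,0,0,0,0,0,-10,0,0,0,0],
)

```text
t: 18.8
tool_pos: [0.6055, -0.0686, 0.2702]
orientation: [-0.0, 3.138, -0.001]
force: [2.9, 2.1, -1.5]
opening: 0.0138
gripper_force: 25.0
```

>>> drive_tool(
  moves=[0,0,-5,0,0,0,0,0,0,-4,0,0,0,0,0,0,-2,0,0,0,0,0,0,0,0,0,0,0],
)

```text
t: 19.2
tool_pos: [0.6056, -0.0742, 0.2702]
orientation: [-0.006, 3.139, 0.007]
force: [1.9, 15.7, 1.9]
opening: 0.014
gripper_force: 25.0
```

Run:
```python
from h import *
s=st()
```

```text
q [-0.207  0.256  1.598  0.005  1.287 -1.784] tcp [ 0.6056 -0.0742  0.2702] grasp [ 0.606  -0.0735  0.1029] z [ 0.002  0.004 -1.   ] y [-0.004  1.     0.004] open 0.014 F [ 1.9 15.7  1.9] gf 25.0 t 19.2
```

>>> drive_tool(
  moves=[0,0,-2,0,0,0,0,0,0,0,0,0,0,0,0,0,4,0,0,0,0,30,0,0,0,0,0,0,50,0,0,0,0,0,0,50,0,0,-40,0,0,0,50,0,0,-45,0,0,0,50,0,0,-45,0,0,0],
)

```text
t: 20.0
tool_pos: [0.6046, -0.0758, 0.401]
orientation: [-0.003, 3.141, -0.002]
force: [0.6, 0.6, -0.4]
opening: 0.048
gripper_force: 0.0
```

>>> drive_tool(
  moves=[70,45,0,0,0,0,0,70,45,0,0,0,0,0,70,45,0,0,0,0,0,70,0,0,0,0,0,0],
)

```text
t: 20.4
tool_pos: [0.4655, -0.0756, 0.3982]
orientation: [0.002, -3.14, 0.001]
force: [0.5, 0.1, 0.3]
opening: 0.0697
gripper_force: 0.0
```

Run:
```python
from h import *
from plant import robot
s=st()
for n in ("side","top"):
    c=robot.read_camera(n);np.savez(n+"4.npz",**c);P=cloud(c);z=P[...,2]
    def rect(nm,x0,x1,y0,y1,z0,z1):
        m=(P[...,0]>x0)&(P[...,0]<x1)&(P[...,1]>y0)&(P[...,1]<y1)&(z>z0)&(z<z1);q=P[m]
        if len(q)>5:print(n,nm,len(q),[np.round(v,1) for v in cv2.minAreaRect((q[:,:2]*1000).astype(np.float32))])
        else: print(n,nm,len(q))
    rect("grip",.55,.66,-.12,-.03,.095,.125);rect("all",.5,.7,-.22,.22,.06,.085)
    rect("lid",.5,.7,-.22,.03,.0745,.085);rect("pin",.54,.61,-.35,-.28,.092,.12);rect("st",.5,.65,-.38,-.24,.04,.052)
    # dark hole near expected
    M=c["mtx"];p=c["R"]@np.array([.606,-.157,.078])+c["t"];u,v=(M@p)[:2]/p[2]
    g=cv2.cvtColor(c["color"],cv2.COLOR_RGB2GRAY);u0,v0=int(round(u)),int(round(v));w=g[v0-9:v0+10,u0-9:u0+10]
    print(u,v,w.shape)
    m=(w<np.median(w)*.6).astype(np.uint8);k,_,S,C=cv2.connectedComponentsWithStats(m)
    for i in range(1,k):
        if S[i,4]>8: print(S[i],np.round(ray(c,C[i][0]+u0-9,C[i][1]+v0-9,.078)*1000,1))
    cv2.imwrite(f"pics/{n}4.png",c["color"][:,:,::-1])
a=cv2.imread("pics/top4.png")[100:300,260:500];b=cv2.imread("pics/side4.png")[80:280,200:440]
cv2.imwrite("pics/final4.png",cv2.resize(np.hstack([a,b]),(800,334)))
```

```text
q [-2.690e-01 -2.200e-01  1.840e+00 -1.000e-03  1.523e+00 -1.841e+00] tcp [ 0.4655 -0.0756  0.3982] grasp [ 0.4652 -0.0757  0.2309] z [-0.002 -0.001 -1.   ] y [-0.001  1.    -0.001] open 0.0697 F [0.5 0.1 0.3] gf 0.0 t 20.4
side grip 234 [array([606.9, -72.4]), array([16.5, 59.7]), np.float64(88.0)]
side all 7577 [array([607.6,  -1.7]), array([343.6, 158.1]), np.float64(89.0)]
side lid 2979 [array([606.8, -75.3]), array([197.3, 148.7]), np.float64(89.6)]
side pin 6 [array([ 572. , -321.5]), array([8.9, 7.5]), np.float64(42.9)]
side st 11 [array([ 581.5, -269.7]), array([ 9.7, 18.3]), np.float64(84.5)]
313.6176155029675 137.3969705553052 (19, 19)
[ 5  8  8  5 26] [ 606.  -155.6   78. ]
top grip 0
top all 4116 [array([608. ,  48.2]), array([239.4, 156.9]), np.float64(89.3)]
top lid 621 [array([604.6, -18.4]), array([152.8,  86.4]), np.float64(6.0)]
top pin 0
top st 40 [array([ 564.6, -354.4]), array([14.9, 29.6]), np.float64(76.1)]
396.570081867341 169.59777559545094 (19, 19)
```

Run:
```python
from h import *
def hole(f,X,z,thr=.6,h=9):
    c=dict(np.load(f));M=c["mtx"];p=c["R"]@np.array(X)+c["t"];u,v=(M@p)[:2]/p[2]
    g=cv2.cvtColor(c["color"],cv2.COLOR_RGB2GRAY);u0,v0=int(round(u)),int(round(v));w=g[v0-h:v0+h+1,u0-h:u0+h+1]
    w=cv2.resize(w,None,fx=8,fy=8,interpolation=cv2.INTER_CUBIC)
    m=(w<np.median(w)*thr).astype(np.uint8);k,_,S,C=cv2.connectedComponentsWithStats(m)
    for i in range(1,k):
        if S[i,4]>300:
            a=((C[i]+.5)/8-.5)+[u0-h,v0-h];print(f,S[i]//8,S[i,4]//64,a.round(1),np.round(ray(c,*a,z)*1000,1))
hole("side0.npz",[.607,-.158,.07],.07);hole("side3.npz",[.607,-.158,.07],.07);hole("top0.npz",[.607,-.158,.07],.07)
hole("side0.npz",[.609,.006,.078],.078)
hole("side4.npz",[.606,-.157,.078],.078)
a=cv2.imread("pics/side4.png")[100:220,230:390];cv2.imwrite("pics/f4.png",cv2.resize(a,(800,600),interpolation=cv2.INTER_CUBIC))
```

```text
side0.npz [  6   8   6   4 160] 20 [313.6 140.3] [ 605.1 -155.2   70. ]
side0.npz [  0  12  19   6 581] 72 [310.5 146.2] [ 603.4 -132.6   70. ]
side3.npz [  6   8   6   4 161] 20 [313.6 140.3] [ 605.1 -155.1   70. ]
side3.npz [  0  12  19   6 581] 72 [310.5 146.2] [ 603.5 -132.6   70. ]
top0.npz [  0   0   2  19 333] 41 [388.1 170.3] [ 606.1 -136.1   70. ]
top0.npz [  6   7   5   5 184] 23 [395.4 170.4] [ 606.1 -155.5   70. ]
side0.npz [  5   6   8   4 100] 12 [282.7 179.6] [611.2   2.1  78. ]
side4.npz [  5   8   7   4 196] 24 [313.6 137.8] [ 605.5 -155.6   78. ]
```

Block hole and lid hole coincide at about (606,-156), so the lid is shut. Next is the pin, at about (573.6,-314).

>>> drive_tool(
  moves=[60,-18,-40,0,0,0,0,60,-18,-40,0,0,0,0,60,-18,-40,0,0,0,0,60,-18,-40,0,0,0,0,60,-18,-40,0,0,0,0,60,-18,-38,0,0,0,0,60,0,0,30,0,0,0,60,0,0,0,0,0,0],
)

```text
t: 21.3
tool_pos: [0.579, -0.3147, 0.3647]
orientation: [0.001, -3.138, -0.005]
force: [-0.9, -0.3, -0.6]
opening: 0.0602
gripper_force: 0.0
```

Run:
```python
from h import *
from plant import robot
s=st();go(s,[.5736,-.314,.078],axes(90,0))
c=robot.read_camera("side");P=cloud(c);z=P[...,2]
for nm,x0,x1,y0,y1,z0,z1 in [("pintop",.545,.61,-.345,-.28,.092,.108),("head",.545,.61,-.345,-.28,.06,.108),("st",.51,.64,-.38,-.25,.04,.052)]:
    q=P[(P[...,0]>x0)&(P[...,0]<x1)&(P[...,1]>y0)&(P[...,1]<y1)&(z>z0)&(z<z1)]
    print(nm,len(q),cv2.minAreaRect((q[:,:2]*1000).astype(np.float32)) if len(q) else 0)
w=robot.read_camera("wrist");cv2.imwrite("pics/w5.png",w["color"][:,:,::-1])
```

```text
q [-0.576  0.311  1.355  0.     1.481 -2.147] tcp [ 0.579  -0.3147  0.3647] grasp [ 0.5783 -0.3142  0.1974] z [-0.004  0.003 -1.   ] y [-0.     1.     0.003] open 0.0602 F [-0.9 -0.3 -0.6] gf 0.0 t 21.3
shift(old axes) [  4.9   0.4 119.5] shift(new axes) [  5.4   0.7 119.4] turn [ 0.18 -0.22  0.03] tcp target [ 0.574 -0.314  0.245]
pintop 52 ((574.1898193359375, -313.87493896484375), (22.360952377319336, 20.088672637939453), 36.5789794921875)
head 132 ((573.7789916992188, -313.65966796875), (20.873994827270508, 24.886831283569336), 9.66238021850586)
st 411 ((573.5374145507812, -314.10992431640625), (71.53662109375, 74.71846008300781), 33.28981018066406)
```

>>> drive_tool(
  moves=[60,5,0,0,0,0,0,60,0,0,40,0,0,0,60,0,0,40,0,0,0,60,0,0,25,0,0,0,60,0,0,12,0,0,0,60,0,0,0,0,0,0],
)

```text
t: 22.0
tool_pos: [0.5737, -0.3129, 0.2529]
orientation: [-0.004, 3.14, -0.0]
force: [-0.7, -0.8, -0.7]
opening: 0.0599
gripper_force: 0.0
```

>>> drive_tool(
  moves=[15,0,0,0,0,0,0,15,0,0,0,0,0,0,15,0,0,0,0,0,0,15,0,0,0,0,0,0,15,0,0,0,0,0,0],
  grip_force=30,
)

```text
t: 22.5
tool_pos: [0.5742, -0.3138, 0.254]
orientation: [-0.003, 3.138, -0.002]
force: [0.1, -1.1, 0.0]
opening: 0.0246
gripper_force: 0.0
```

Run:
```python
from h import *
s=st()
```

```text
q [-5.790e-01  3.830e-01  1.473e+00  1.000e-03  1.282e+00 -2.152e+00] tcp [ 0.5742 -0.3138  0.254 ] grasp [ 0.5747 -0.314   0.0867] z [ 0.003 -0.001 -1.   ] y [-0.002  1.    -0.001] open 0.0246 F [ 0.1 -1.1  0. ] gf 0.0 t 22.5
```

>>> drive_tool(
  moves=[30,0,0,4,0,0,0,30,0,0,4,0,0,0,15,0,0,0,0,0,0,15,0,0,0,0,0,0,15,0,0,0,0,0,0,15,0,0,0,0,0,0,15,0,0,0,0,0,0],
  grip_force=30,
)

```text
t: 23.2
tool_pos: [0.5741, -0.3137, 0.2455]
orientation: [-0.003, 3.139, -0.002]
force: [0.6, 0.6, -0.9]
opening: 0.0211
gripper_force: 30.0
```

Run:
```python
from h import *
s=st()
```

```text
q [-5.790e-01  3.920e-01  1.478e+00  1.000e-03  1.268e+00 -2.152e+00] tcp [ 0.5741 -0.3137  0.2455] grasp [ 0.5745 -0.3138  0.0782] z [ 0.003 -0.001 -1.   ] y [-0.002  1.    -0.001] open 0.0211 F [ 0.6  0.6 -0.9] gf 30.0 t 23.2
```

>>> drive_tool(
  moves=[15,0,0,-15,0,0,0,15,0,0,-30,0,0,0,15,0,0,-35,0,0,0,15,0,0,-25,0,0,0,15,-8,39,0,0,0,0,15,-8,39,0,0,0,0,15,-8,39,0,0,0,0,15,-8,40,0,0,0,0],
)

```text
t: 24.0
tool_pos: [0.6056, -0.1552, 0.352]
orientation: [-0.002, 3.138, -0.002]
force: [0.5, 0.6, -0.6]
opening: 0.0209
gripper_force: 30.0
```

>>> drive_tool(
  moves=[15,0,0,0,0,0,0,15,0,0,0,0,0,0,15,0,0,0,0,0,0],
)

```text
t: 24.3
tool_pos: [0.6054, -0.1573, 0.3511]
orientation: [-0.003, 3.138, -0.003]
force: [0.2, 0.6, -0.8]
opening: 0.0208
gripper_force: 30.0
```

Run:
```python
from h import *
from plant import robot
s=st();go(s,[.606,-.156,.162],axes(90,0))
c=robot.read_camera("side");P=cloud(c);z=P[...,2];g=s["tool_pos"]
m=(abs(P[...,0]-g[0])<.03)&(abs(P[...,1]-g[1])<.03)&(z>.1)&(z<.175);q=P[m]
print(len(q));
for a,b in [(.105,.125),(.125,.142),(.145,.156)]:
    k=q[(q[:,2]>a)&(q[:,2]<b)]
    if len(k)>2: print(a,len(k),k.mean(0).round(4),np.ptp(k,axis=0).round(4))
u0=[int(x) for x in (lambda p:(c["mtx"]@p)[:2]/p[2])(c["R"]@np.array([.606,-.156,.1])+c["t"])]
cv2.imwrite("pics/ins.png",cv2.resize(c["color"][u0[1]-50:u0[1]+40,u0[0]-60:u0[0]+60,::-1],(800,600),interpolation=cv2.INTER_CUBIC))
```

```text
q [-3.360e-01  2.260e-01  1.480e+00 -1.000e-03  1.433e+00 -1.908e+00] tcp [ 0.6054 -0.1573  0.3511] grasp [ 0.6059 -0.1576  0.1838] z [ 0.003 -0.002 -1.   ] y [-0.002  1.    -0.002] open 0.0208 F [ 0.2  0.6 -0.8] gf 30.0 t 24.3
shift(old axes) [-0.5  1.3 21.8] shift(new axes) [-0.6  1.3 21.8] turn [-0.1   0.18  0.09] tcp target [ 0.606 -0.156  0.329]
121
0.105 19 [ 0.6041 -0.1547  0.1196] [0.0097 0.0087 0.0116]
0.125 27 [ 0.6041 -0.1543  0.1346] [0.0093 0.0099 0.0159]
0.145 8 [ 0.6033 -0.1498  0.1515] [0.0127 0.0103 0.0109]
```

View pics/ins.png

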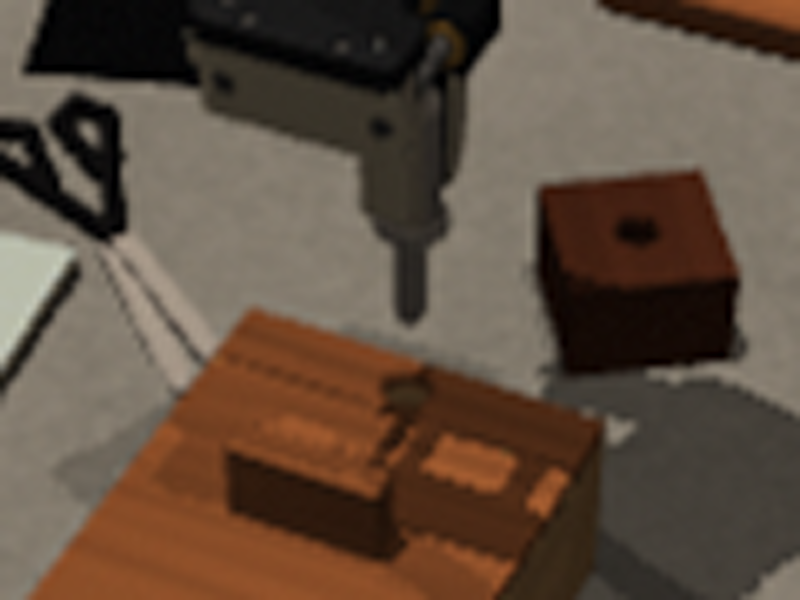

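The side view shows the empty pin stand. The pin hangs vertically at (410,320), just above the lid hole at (405,390). I nudge it 2 mm along +y and lower it carefully.

>>> drive_tool(
  moves=[15,0,2,10,0,0,0,15,0,0,12,0,0,0,15,0,0,5,0,0,0,15,0,0,4,0,0,0,15,0,0,4,0,0,0,15,0,0,0,0,0,0],
)

```text
t: 24.95
tool_pos: [0.6054, -0.1545, 0.3145]
orientation: [-0.003, 3.14, -0.001]
force: [0.7, 0.7, -1.5]
opening: 0.0213
gripper_force: 30.0
```

Run:
```python
from h import *
s=st();print(s["wrist_torque"].round(2))
```

```text
q [-0.332  0.252  1.518 -0.     1.371 -1.905] tcp [ 0.6054 -0.1545  0.3145] grasp [ 0.6056 -0.1546  0.1472] z [ 0.001 -0.001 -1.   ] y [-0.002  1.    -0.001] open 0.0213 F [ 0.7  0.7 -1.5] gf 30.0 t 24.95
[-0.    0.    0.02]
```

The tip is below the lid top with no contact force, so it is in the hole.

>>> drive_tool(
  moves=[15,0,-0.5,5,0,0,0,15,0,0,6,0,0,0,15,0,0,6,0,0,0,15,0,0,6,0,0,0,15,0,0,5,0,0,0,15,0,0,4,0,0,0,15,0,0,0,0,0,0],
)

```text
t: 25.65
tool_pos: [0.6053, -0.1549, 0.2823]
orientation: [-0.003, 3.141, -0.001]
force: [0.1, -0.1, -0.2]
opening: 0.0212
gripper_force: 30.0
```

Run:
```python
from h import *
s=st();print(s["wrist_torque"].round(2))
```

```text
q [-0.333  0.281  1.544 -0.     1.315 -1.905] tcp [ 0.6053 -0.1549  0.2823] grasp [ 0.6055 -0.155   0.115 ] z [ 0.001 -0.    -1.   ] y [-0.002  1.    -0.   ] open 0.0212 F [ 0.1 -0.1 -0.2] gf 30.0 t 25.65
[ 0.06 -0.   -0.05]
```

>>> drive_tool(
  moves=[15,0,0,2,0,0,0,15,0,0,2,0,0,0,15,0,0,0,0,0,0,24,0,0,0,0,0,0,40,0,0,0,0,0,0,50,0,0,0,0,0,0,50,0,0,-30,0,0,0,50,0,0,-45,0,0,0],
)

```text
t: 26.45
tool_pos: [0.6042, -0.1546, 0.3513]
orientation: [0.003, -3.137, -0.002]
force: [0.1, 0.1, 0.2]
opening: 0.0486
gripper_force: 0.0
```

>>> drive_tool(
  moves=[50,0,0,-45,0,0,0,50,45,0,-20,0,0,0,50,45,0,0,0,0,0,50,45,0,0,0,0,0,50,0,0,0,0,0,0,50,0,0,0,0,0,0],
)

```text
t: 27.05
tool_pos: [0.4697, -0.1552, 0.4196]
orientation: [-0.002, 3.137, -0.002]
force: [0.6, -0.5, -0.4]
opening: 0.05
gripper_force: 0.0
```

Run:
```python
from h import *
from plant import robot
s=st()
c=robot.read_camera("side");P=cloud(c);z=P[...,2]
def r(nm,x0,x1,y0,y1,z0,z1):
    q=P[(P[...,0]>x0)&(P[...,0]<x1)&(P[...,1]>y0)&(P[...,1]<y1)&(z>z0)&(z<z1)]
    if len(q):print(nm,len(q),[np.round(v,1) for v in cv2.minAreaRect((q[:,:2]*1000).astype(np.float32))],"ztop",np.percentile(q[:,2],97).round(4))
    else: print(nm,0)
r("pin",.58,.63,-.18,-.13,.1,.2);r("grip",.55,.66,-.12,-.03,.095,.125);r("lidtop",.55,.66,-.04,0.0,.06,.1)
r("inkA",.34,.43,.01,.11,.045,.065);r("inkB",.32,.41,-.1,0,.045,.065)
r("cup",.44,.53,.29,.37,.08,.1)
```

```text
q [-0.423 -0.166  1.754  0.     1.549 -1.995] tcp [ 0.4697 -0.1552  0.4196] grasp [ 0.4703 -0.1554  0.2523] z [ 0.004 -0.002 -1.   ] y [-0.001  1.    -0.002] open 0.05 F [ 0.6 -0.5 -0.4] gf 0.0 t 27.05
pin 137 [array([ 606. , -153.3]), array([20.3, 23.1]), np.float64(36.8)] ztop 0.1354
grip 236 [array([607.1, -72.2]), array([15.6, 61.5]), np.float64(89.6)] ztop 0.1156
lidtop 601 [array([605. , -19.9]), array([ 39.7, 109.9]), np.float64(89.9)] ztop 0.0821
inkA 240 [array([385.9,  61.7]), array([36.9, 38. ]), np.float64(62.8)] ztop 0.056
inkB 209 [array([367.9, -49.8]), array([36.8, 37.5]), np.float64(18.1)] ztop 0.0561
cup 424 [array([491.5, 329.3]), array([78.8, 77.8]), np.float64(87.7)] ztop 0.093
```

Run:
```python
from h import *
from plant import robot
for n in ("top","side"):
    c=robot.read_camera(n);a=np.load(n+"0.npz");P=cloud(c)
    g=cv2.cvtColor(c["color"],6+1).astype(int);g0=cv2.cvtColor(a["color"],7).astype(int)
    m=((g<45)&(g0>70)&(P[...,2]>.006)&(P[...,2]<.035)&(P[...,0]>.25)).astype(np.uint8)
    k,_,S,C=cv2.connectedComponentsWithStats(m)
    for i in range(1,k):
        if S[i,4]>12:print(n,S[i],P[int(C[i][1]),int(C[i][0])].round(3))
```

```text
side [390 152  18  14  40] [ 0.4   -0.231  0.017]
```

```bash
python3 -c "
from plant import robot
print(robot.close_job())"
```

```text
the job is handed in; nothing more can be done
None
```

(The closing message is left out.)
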